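# Hold the parking pawl down through the gearbox window

## Task

The inspection cover is off the gearbox: pick up the flat orange drift that has fallen over in the tray, bring it upright with its steel cap on top, and pass its orange foot down through the narrow window in the top of the gearbox. Press the spring-loaded pawl inside all the way down with it and finish like that, still gripping the drift and holding the pawl down, so that a workmate can undo the flange nut. Do not knock over or shove away the other drivers in the tray.

Things in the scene. Friction and masses are not known exactly. Their poses are not given: they have to be found in the camera images.
- drift_mid (a point): Centre of the drift: a bar 42 x 24 mm in section, 120 mm long (0.22 kg), orange with a 12 mm steel cap at its top end. x spans the 42 mm width, y the 24 mm thickness, z runs along the bar to the cap. It starts lying flat on the tray floor, 24 mm high, its 42 mm width level. The last 4 mm of its foot are bevelled by 1.5 mm all round; it can stand on it.
- drift_foot (a point): Middle of the drift's foot (its orange end face), 60 mm from drift_mid; same axes. At the start the foot points to the two tall drivers.
- window (a point): Centre of the window's mouth in the level top face of the fixed grey gearbox, 160 mm above the bench. A straight upright slot 44 mm long (its x) by 26 mm wide (its y), 2 mm more than the drift each way, 12 mm deep; its upper 3 mm are bevelled out to 50 x 32 mm. The top face is 150 (x) by 104 mm; nothing on the gearbox rises above it.
- pawl (a joint): Angle of the parking pawl, a sprung lever under the window: 0 = up (at rest), 0.20 rad = fully down in the gear, at its stop. About 7 N on its pad starts it and about 11 N brings it to the stop; it springs up again when let go.
- pawl_pad (a point): Top of the brass roller pad on the pawl, where the drift presses: below the window's centre, 32 mm below the window's mouth at rest and 43 mm when fully down.
- tray: Centre of the underside of the low, open steel tray, 170 mm (x) by 400 mm (y), floor 3 mm thick, rim 12 mm high all round, lying fixed on the bench. The drift lies near the middle, its steel cap towards the tray's +y end.
- driver_a: Steel bearing driver standing in the tray by the drift's foot: a stepped round piece 48 mm across and 54 mm high. Origin under its centre. It may have changed places with driver_b.
- driver_b: Brass bearing driver, likewise, 42 mm across and 54 mm high. Origin under its centre.
- driver_c: Dark low bearing driver beyond the drift's capped end, 54 mm across and 25 mm high. Origin under its centre.

How it is judged:
On the way, in this order (a step that is already met when the one before it is completed fails the run):
1. the drift has been brought upright, steel cap on top (angle between drift_mid's own z axis and vertical below 0.2 rad), for 0.1 s.
2. the drift's foot has passed down into the window, upright (angle between drift_mid's own z axis and vertical below 0.12 rad and horizontal distance between drift_foot and window below 0.008 m and z of drift_foot in the frame of window below -0.012 m), for 0.1 s.
At the end, for the whole second after the job is handed in: Drift upright in the window (within 0.12 rad, foot centre within 8 mm of the window centre, 34 mm or more below its mouth), still, gripped between the fingers (over 3 N) and pressing (over 3 N) the pawl past 0.16 rad; drivers standing (0.5 rad) within 50 mm of their places (angle between drift_mid's own z axis and vertical below 0.12 rad and horizontal distance between drift_foot and window below 0.008 m and z of drift_foot in the frame of window below -0.034 m and value of joint pawl above 0.16 rad and contact force between drift and pawl above 3 N and contact force between the fingers and drift above 3 N and z of the grasp point in the frame of drift_mid below 0.06 m and linear speed of drift below 0.02 m/s and not (angle between any of driver_a, driver_b, driver_c's own z axis and vertical above 0.5 rad or distance of any of driver_a, driver_b, driver_c from where it was at the start of the episode above 0.05 m)); the arm keeps its last pose, push and grip.
It fails at once if a driver in the tray is knocked over (tilted more than 0.5 rad) or shoved more than 50 mm (angle between any of driver_a, driver_b, driver_c's own z axis and vertical above 0.5 rad or distance of any of driver_a, driver_b, driver_c from where it was at the start of the episode above 0.05 m).
It also fails if it takes over 58 s, if anything falls off the work surface, if the arm or the gripper's body presses on something with over 40 N, if the wrist force passes 120 N, or if a joint passes its speed limit or range.

## Robot

A 6-joint arm with a two-finger parallel gripper is mounted at the origin on the work surface. World frame = base frame: x ahead of the robot, y to its left, z up, the work surface at z = 0. Lengths are in m, angles in rad, forces in N, time in s.
With the tool pointing down it reaches from about 0.4 to 0.825 m from the base axis. Payload 7 kg.
Tool frame: the origin (TCP) lies midway between the tips of the shut fingers; the grasp point (between the pads) lies 19 mm behind it (bot.pinch_z is the z of the grasp point in the tool frame, in m); z points along the fingers, y is the direction in which the jaws open and shut (so a half turn about z gives the same grasp; the last joint's range is limited). The gripper opens to 85 mm and grips with 20 to 120 N. Pads are 22 mm wide; open, the fingers measure 114 mm over their backs; the gripper's body (76 mm by 85 mm) begins 54 mm behind the grasp point. The pads swing forward as they close: fully open they stand 13 mm farther back than shut.
Start: joints at [1.492, 0.359, 0.012, 0, -1.224, -0.288], TCP at [0.242, 0.63, 0.201] pointing down, gripper open.
Joint ranges: [-3.07, 3.07], [-1.43, 2.12], [-1.02, 1.25], [-3.03, 1.67], [-3.05, -0], [-3.03, 3.03]. Speed limits (rad/s): [2.39, 2.39, 3.01, 3.14, 3.14, 3.14].

## Interface

Orientations are given as a rotation vector (axis times angle).
In Python, from cell import bot gives the robot as it stands. The module is installed in compiled form; this text tells all that it offers. Calls block until the motion is done:
- bot.move_pose(position, orientation): joint-space move of the TCP to a pose.
- bot.servo_line(position, attitude=None, rate=0.15): straight line of the TCP; attitude=None keeps the orientation; rate is the mean speed in m/s.
- bot.move_j(angles): joint-space move.
- bot.move_gripper(opening, newtons=None): finger opening in m; newtons is the grip in N (None keeps the last); returns when the fingers have stopped.
- bot.wait(seconds).
- bot.inverse_kinematics(position, orientation): joint angles nearest the present ones, or None.
- bot.camera(name): name is "scene" or "top" or "wrist"; returns the picture (480x640x3 uint8, red, green, blue); there is no depth.
- bot.camera_params(name): a dict with "intrinsics" (3x3 intrinsics, pixels), "cam_to_world" (4x4, takes a point from camera to world coordinates); the wrist camera has in their place "mount" (4x4, takes a point from camera to tool coordinates, whose origin is the TCP and whose axes are the flange's). Camera axes: x right, y down, z forward; pixel columns grow to the right and rows downward; lengths in m; the calibration is good to about 2 mm. A picture is of the moment at which its call begins: read the wrist's pose just before it. camera_params takes no time and is no camera call.
A pose or a line that the arm cannot do raises bot.Unreachable and nothing moves.
- bot.job_done(): hands the job in, once; it reports no verdict.
Trained networks look in the newest picture that a camera, given by its name, has taken for a name from the list of things; names that differ only in an ending like _2 or _b are one class to them, and where a whole thing is asked for, a point or a joint stands for the part that bears it (a point fixed in the world has none). Each returns a list of dicts, best first, with "conf" (0 to 1); they miss things now and then, are a little off and sometimes report something else, mostly with a low value. They report only what shows in the picture. A call takes as long as a camera call.
- bot.boxes_of(camera, name): "point" ([row, column] as shares, 0 to 1, of the picture: columns of its width, rows of its height, amid what is visible of it).
- bot.masks_of(camera, name): "mask" (480x640 bool, what is visible of it) and "point" ([row, column] as shares, 0 to 1, of the picture: columns of its width, rows of its height, amid what is visible of it).
- bot.tip_of(camera, name): "point" ([row, column] as shares, 0 to 1, of the picture: columns of its width, rows of its height: a listed point, or the origin of a listed thing).
Readings, each from a call of its own:
- bot.get_clock(): time.
- bot.get_joint_positions(): joint angles.
- bot.get_qd(): joint speeds.
- bot.get_effort(): joint torques, N m.
- bot.get_tcp_pos(): TCP position.
- bot.get_tool_rot(): TCP orientation.
- bot.get_contact_force(): force on the tool from outside, world axes, zero at the start.
- bot.get_moment(): the same for the moment, N m.
- bot.get_opening(): finger opening in m.
Only numpy, scipy, OpenCV 4.12 (cv2) and the standard library are available. Lean on these libraries where they do the work, as an engineer would, in place of code of your own. Each camera call takes 0.05 s, during which the arm holds its last target.

## Working session

There is one attempt and no reset: what is moved stays moved. The work goes in short steps, each a Python script; the robot and the scene stay as the last script left them, time stands still between calls to the robot, and variables do not carry over. Pictures are saved under pics/ and viewed, and the job is handed in when it is done.

```bash
mkdir -p pics; ls
cat > h.py <<'E'
import numpy as np, cv2
from scipy.spatial.transform import Rotation as R
from cell import bot
def cam(n):
    p=bot.camera_params(n); K=np.array(p["intrinsics"])
    if "cam_to_world" in p: return K,np.array(p["cam_to_world"])
    T=np.eye(4);T[:3,:3]=R.from_rotvec(bot.get_tool_rot()).as_matrix();T[:3,3]=bot.get_tcp_pos()
    return K,T@np.array(p["mount"])
def ray(K,T,uv,z):
    d=T[:3,:3]@np.linalg.solve(K,[uv[0],uv[1],1]);o=T[:3,3]
    return o+d*(z-o[2])/d[2]
def proj(K,T,P):
    q=np.linalg.inv(T)@np.append(P,1);q=K@q[:3];return q[:2]/q[2]
def save(n,f):
    im=bot.camera(n);cv2.imwrite("pics/"+f,im[:,:,::-1]);return im
def px(p): return np.array([p[1]*640,p[0]*480])
E
python3 - <<'E'
from h import *
print(bot.get_clock(),bot.pinch_z,bot.get_tool_rot(),bot.get_opening())
for n in("scene","top","wrist"):
    K,T=cam(n);print(n,K.round(1).tolist(),T.round(3).tolist())
    save(n,n+"0.png")
    for t in("drift_mid","drift_foot","window","pawl_pad","driver_a","driver_c","tray"):
        try:print(t,[(px(d["point"]).round(1).tolist(),round(d["conf"],2)) for d in bot.tip_of(n,t)])
        except Exception as e:print(t,e)
print(bot.get_clock())
E
```

```text
pics
0.0 -0.0187 [ 3.08722410e+00 -5.72825268e-01 -2.56450230e-04] 0.08548152635078202
scene [[496.1, 0.0, 318.6], [0.0, 496.1, 238.8], [0.0, 0.0, 1.0]] [[-0.729, 0.547, -0.412, 0.965], [0.685, 0.572, -0.451, 0.515], [-0.011, -0.61, -0.792, 0.909], [0.0, 0.0, 0.0, 1.0]]
drift_mid [([404.5, 323.8], 0.96)]
drift_foot [([380.3, 308.4], 0.76)]
window [([232.3, 133.4], 0.97), ([385.5, 325.0], 0.55)]
pawl_pad [([388.7, 321.6], 0.71)]
driver_a [([346.6, 294.7], 0.94), ([324.5, 281.2], 0.78), ([455.4, 369.6], 0.66)]
driver_c [([346.6, 294.7], 0.94), ([324.5, 281.2], 0.78), ([455.4, 369.6], 0.66)]
tray [([388.1, 323.1], 0.7)]
top [[556.6, 0.0, 318.5], [0.0, 556.6, 235.8], [0.0, 0.0, 1.0]] [[0.023, -0.998, 0.053, 0.468], [-1.0, -0.024, -0.009, 0.077], [0.01, -0.053, -0.999, 1.266], [0.0, 0.0, 0.0, 1.0]]
drift_mid [([220.8, 238.0], 0.79)]
drift_foot [([246.3, 231.6], 0.72), ([237.2, 235.3], 0.43)]
window [([491.9, 250.2], 0.57)]
pawl_pad [([482.6, 246.8], 0.65)]
driver_a [([285.4, 226.1], 0.85), ([161.6, 239.7], 0.84), ([305.8, 224.6], 0.73)]
driver_c [([285.4, 226.1], 0.85), ([161.6, 239.7], 0.84), ([305.8, 224.6], 0.73)]
tray [([235.6, 232.2], 0.55)]
wrist [[357.7, 0.0, 326.7], [0.0, 357.7, 240.2], [0.0, 0.0, 1.0]] [[-0.358, -0.897, -0.258, 0.308], [-0.934, 0.344, 0.1, 0.604], [-0.001, 0.277, -0.961, 0.374], [0.0, 0.0, 0.0, 1.0]]
drift_mid []
drift_foot []
window []
pawl_pad []
driver_a []
driver_c []
tray []
1.2
```

View pics/scene0.png

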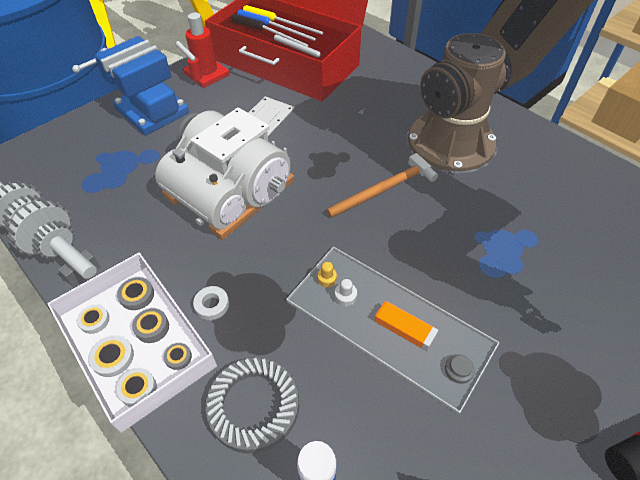

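View pics/top0.png

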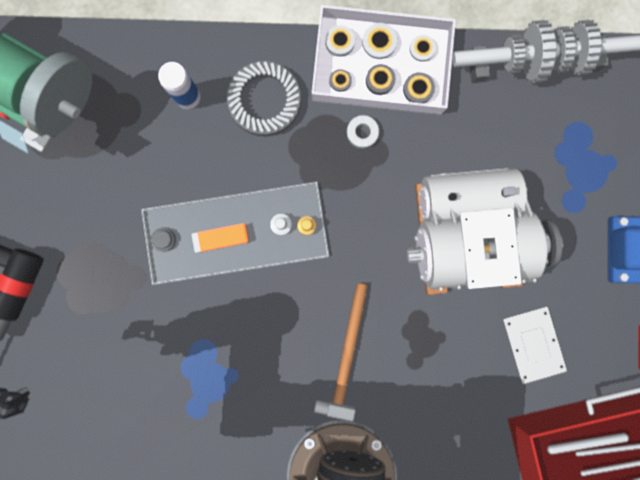

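Run:
```python
from h import *
K,T=cam("scene");K2,T2=cam("top")
for n,a,b,z in(("mid",(404.5,323.8),(220.8,238),.015),("foot",(380.3,308.4),(246.3,231.6),.015),("win",(232.3,133.4),(491.9,250.2),.16),("d1",(346.6,294.7),(285.4,226.1),.003),("d2",(324.5,281.2),(305.8,224.6),.003),("dc",(455.4,369.6),(161.6,239.7),.003)):
    print(n,ray(K,T,a,z).round(4),ray(K2,T2,b,z).round(4))
```

```text
mid [0.5233 0.2823 0.015 ] [0.5247 0.285  0.015 ]
foot [0.5324 0.2251 0.015 ] [0.5404 0.2282 0.015 ]
win [ 0.51   -0.2692  0.16  ] [ 0.5066 -0.2795  0.16  ]
d1 [0.5538 0.1496 0.003 ] [0.5558 0.1412 0.003 ]
d2 [0.5643 0.0927 0.003 ] [0.5603 0.095  0.003 ]
dc [0.5214 0.41   0.003 ] [0.5181 0.4207 0.003 ]
```

Scene and top agree: the drift (orange, scene 404,324 / top 221,238) lies with its cap towards +y. Steel and brass drivers are at its foot, the low dark one is beyond the cap. The window is the dark slot at top (490,249), long along world x. Next, check reachability of candidate grasp and insertion poses.

```bash
cat >> h.py <<'E'
def pose(cap_xy, drift_up, tilt, camsign):
    """tool rotation for gripping the drift. cap_xy: angle of drift cap dir at pick (or, if drift_up, the angle of horizontal approach dir).
    tilt: tool lean from vertical at pick toward cap."""
    c=np.array([np.cos(cap_xy),np.sin(cap_xy),0]);up=np.array([0,0,1.])
    if not drift_up: a=-np.sin(tilt)*c-np.cos(tilt)*up; capside=np.cos(tilt)*c-np.sin(tilt)*up
    else: a=np.cos(tilt)*c-np.sin(tilt)*up; capside=np.sin(tilt)*c+np.cos(tilt)*up
    x=camsign*capside
    return R.from_matrix(np.stack([x,np.cross(a,x),a],1))
E
python3 - <<'E'
from h import *
g=-bot.pinch_z
for cs in(1,-1):
  for tilt in(.35,.52,.7,.85):
    r=pose(1.74,0,tilt,cs); P=np.array([.52,.31,.027])+r.apply([0,0,g])
    q=bot.inverse_kinematics(P,r.as_rotvec()); print("pick",cs,tilt,None if q is None else np.round(q,2))
    P2=P+[0,0,.2];q=bot.inverse_kinematics(P2,r.as_rotvec()); print("  hi",None if q is None else np.round(q,2))
    for ang in(0,1.57,3.14,-1.57):
      r=pose(ang,1,tilt,cs); 
      o=[]
      for h in(.205,.30):
        q=bot.inverse_kinematics(np.array([.507,-.275,h])+r.apply([0,0,g]),r.as_rotvec());o.append(None if q is None else np.round(q,2))
      print("  ins",ang,o)
E
```

```text
pick 1 0.35 [ 1.    0.53 -0.36  0.28 -0.96  2.11]
  hi [ 1.01  0.35 -0.13  0.24 -1.36  2.22]
  ins 0 [array([-1.11,  0.17, -0.58, -1.61, -1.  , -2.47]), array([-1.01, -0.05, -0.48, -1.44, -0.93, -2.85])]
  ins 1.57 [array([-0.75,  0.77,  0.43, -0.91, -2.09, -2.49]), array([-0.77,  0.68,  0.51, -0.99, -2.2 , -2.64])]
  ins 3.14 [array([-0.1 ,  0.93,  0.39,  0.11, -2.25, -1.47]), array([-0.1 ,  0.86,  0.45,  0.13, -2.38, -1.44])]
  ins -1.57 [array([ 0.31,  0.4 , -0.95,  1.2 , -1.29, -1.36]), array([ 0.33,  0.26, -0.88,  1.13, -1.39, -1.15])]
pick 1 0.52 [ 1.06  0.61 -0.33  0.36 -1.08  2.01]
  hi [ 1.06  0.42 -0.12  0.32 -1.46  2.14]
  ins 0 [array([-0.89,  0.04, -0.51, -1.37, -0.76, -2.86]), array([-0.75, -0.13, -0.43, -1.12, -0.72,  3.01])]
  ins 1.57 [array([-0.71,  0.68,  0.38, -0.8 , -1.97, -2.48]), array([-0.72,  0.6 ,  0.48, -0.86, -2.1 , -2.62])]
  ins 3.14 [array([-0.1 ,  0.84,  0.34,  0.1 , -2.12, -1.47]), array([-0.1 ,  0.78,  0.43,  0.11, -2.27, -1.45])]
  ins -1.57 [array([ 0.28,  0.31, -0.91,  1.13, -1.18, -1.2 ]), array([ 0.31,  0.18, -0.81,  1.03, -1.29, -1.  ])]
pick 1
[... 2577 characters left out ...]
  0.68,  0.38,  0.09, -2.14,  1.69])]
  ins -1.57 [array([ 0.24,  0.23, -0.85,  1.01, -1.07,  2.12]), array([ 0.28,  0.12, -0.72,  0.9 , -1.22,  2.32])]
pick -1 0.85 [ 1.13  0.77 -0.23  0.46 -1.34 -1.25]
  hi [ 1.13  0.57 -0.1   0.45 -1.64 -1.11]
  ins 0 [array([-0.38, -0.05, -0.52, -0.57, -0.47, -0.76]), array([-0.33, -0.16, -0.45, -0.38, -0.62, -1.  ])]
  ins 1.57 [array([-0.59,  0.52,  0.24, -0.59, -1.72,  0.62]), array([-0.59,  0.45,  0.37, -0.61, -1.88,  0.52])]
  ins 3.14 [array([-0.11,  0.64,  0.2 ,  0.07, -1.85,  1.67]), array([-0.11,  0.59,  0.32,  0.08, -2.02,  1.69])]
  ins -1.57 [array([ 0.2 ,  0.18, -0.79,  0.88, -1.  ,  2.3 ]), array([ 0.23,  0.09, -0.64,  0.77, -1.17,  2.48])]
```

Run:
```python
from h import *
W=np.array([.508,-.275,.16])
def look(yaw,tag,h=.13):
    r=R.from_matrix(np.array([[np.cos(yaw),np.sin(yaw),0],[np.sin(yaw),-np.cos(yaw),0],[0,0,-1.]]).T[[0,1,2]].T if 0 else np.stack([[np.cos(yaw),np.sin(yaw),0],[np.sin(yaw),-np.cos(yaw),0],[0,0,-1.]],1))
    bot.move_pose(W+[0,0,h],r.as_rotvec())
    K,T=cam("wrist");save("wrist",tag+".png");np.savez(tag+".npz",K=K,T=T)
    for t in("window","pawl_pad"):
        for d in bot.tip_of("wrist",t):
            print(t,px(d["point"]).round(1),round(d["conf"],2),ray(K,T,px(d["point"]),.16).round(4))
    print(bot.get_clock(),np.round(bot.get_joint_positions(),2))
look(0.,"w1"); look(np.pi,"w2")
```

```text
window [330.8 216.9] 0.67 [ 0.5125 -0.2788  0.16  ]
pawl_pad [331.  213.7] 0.56 [ 0.5154 -0.279   0.16  ]
pawl_pad [335.4 217.2] 0.53 [ 0.5123 -0.2828  0.16  ]
pawl_pad [ 34.3 153.4] 0.47 [ 0.5658 -0.0337  0.16  ]
4.6583 [-0.16  0.15 -0.06 -0.   -1.35  1.73]
window [323.4 221.6] 0.77 [ 0.509  -0.2785  0.16  ]
pawl_pad [322.3 215.5] 0.6 [ 0.5035 -0.2794  0.16  ]
7.4583 [-0.16  0.15 -0.06 -0.   -1.35 -1.41]
```

View pics/w1.png

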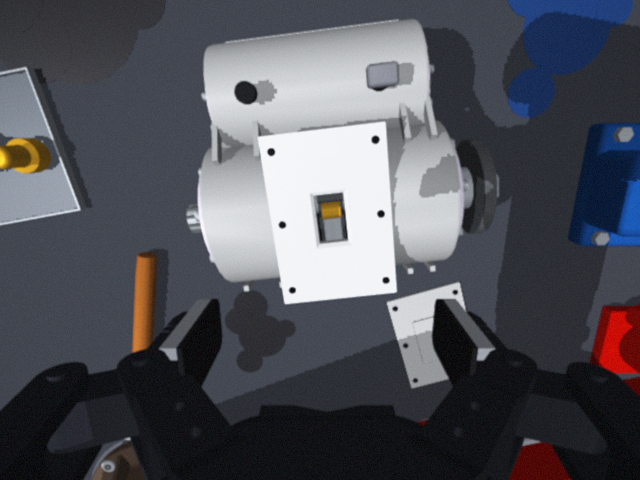

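View pics/w2.png

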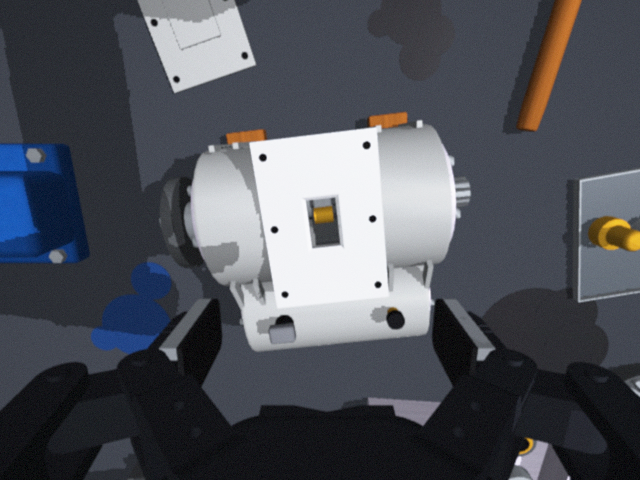

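Run:
```python
from h import *
for t in("w1","w2"):
    im=cv2.imread(f"pics/{t}.png");d=np.load(t+".npz")
    # warp to plane z=.16, 0.5mm/px, centre (.51,-.278)
    H=[];S=[];W=320
    for u,v in((-.08,-.08),(.08,-.08),(.08,.08),(-.08,.08)):
        S.append(proj(d["K"],d["T"],[.51+u,-.278+v,.16]));H.append([W+v*3000,W+u*3000])
    M=cv2.getPerspectiveTransform(np.float32(S),np.float32(H))
    w=cv2.warpPerspective(im,M,(2*W,2*W))   # col=+y, row=+x
    cv2.imwrite(f"pics/{t}r.png",w)
a=np.hstack([cv2.resize(cv2.imread(f"pics/{t}r.png"),(400,400)) for t in("w1","w2")]);cv2.imwrite("pics/wr.png",a)
```

```text
(no output)
```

View pics/wr.png

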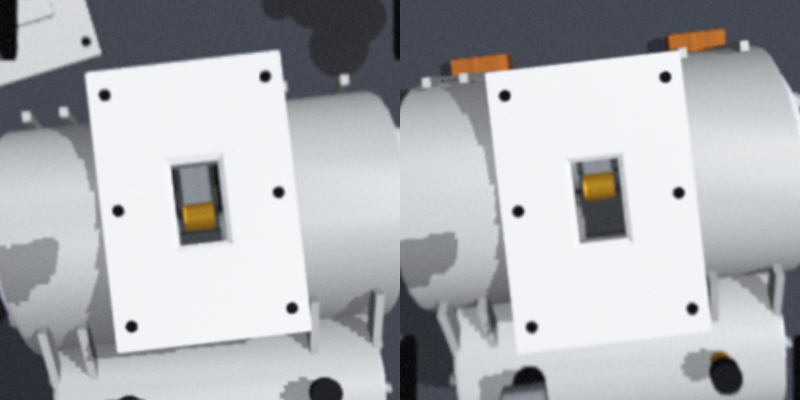

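Both wrist views show the white top plate with the slot at about (331,217) and (323,220), with the brass pawl pad inside. Next, fit the plate and slot precisely.

Run:
```python
from h import *
def w2(p): return (.51+(p[1]-320)/3000,-.278+(p[0]-320)/3000)
for t in("w1","w2"):
    w=cv2.imread(f"pics/{t}r.png");g=w.min(2)
    m=(g>232).astype(np.uint8)
    n,l,s,c=cv2.connectedComponentsWithStats(m);k=1+np.argmax(s[1:,4]);m=(l==k).astype(np.uint8)
    cs,h=cv2.findContours(m,cv2.RETR_CCOMP,cv2.CHAIN_APPROX_NONE)
    for i,cc in enumerate(cs):
        A=cv2.contourArea(cc)
        if A<1500: continue
        r=cv2.minAreaRect(cc);print(t,"outer" if h[0][i][3]<0 else "hole",np.round(w2(r[0]),4),np.round(np.array(r[1])/3,1),round(r[2],2))
```

```text
w1 outer [ 0.5109 -0.2787] [149.2 104. ] 83.49
w1 hole [ 0.5106 -0.2776] [50.2 30.5] 83.42
w2 outer [ 0.5114 -0.2787] [150.2 104.4] 83.44
w2 hole [ 0.5102 -0.278 ] [49.5 31.3] 83.16
```

Run:
```python
import cv2,numpy as np
a=np.hstack([cv2.resize(cv2.imread(f"pics/{t}r.png")[220:420,220:420],(400,400),interpolation=cv2.INTER_CUBIC) for t in("w1","w2")]);cv2.imwrite("pics/wz.png",a)
```

```text
(no output)
```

View pics/wz.png

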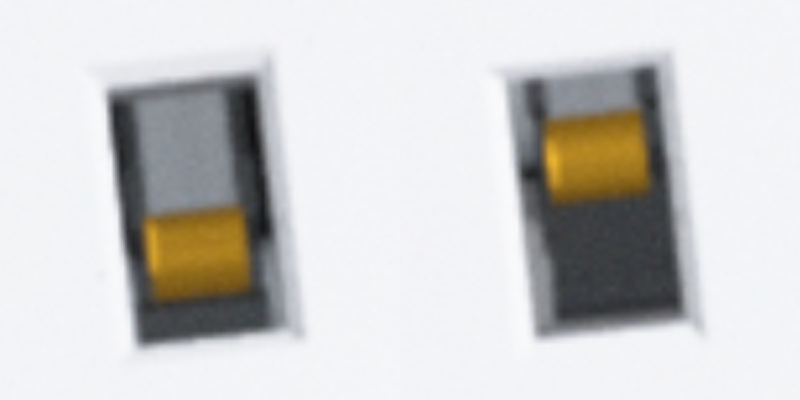

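Run:
```python
from h import *
W=np.array([.524,.284,.027])
for cs,tag in((-1,"d1"),(1,"d2")):
    bot.move_pose(W+[0,0,.14],pose(1.77,0,0,cs).as_rotvec())
    K,T=cam("wrist");save("wrist",tag+".png")
    ms=bot.masks_of("wrist","drift_mid");m=ms[0]["mask"] if ms else None
    np.savez(tag+".npz",K=K,T=T,m=m if m is not None else 0)
    tips={t:[(px(d["point"]).round(1).tolist(),round(d["conf"],2),ray(K,T,px(d["point"]),z).round(4).tolist()) for d in bot.tip_of("wrist",t)] for t,z in(("drift_mid",.015),("drift_foot",.015),("driver_a",.003))}
    for k in tips:print(k,tips[k])
    if m is not None: print(ms[0]["conf"],m.sum())
print(bot.get_clock())
```

```text
drift_mid [([326.5, 214.8], 0.74, [0.5252, 0.2819, 0.015])]
drift_foot []
driver_a [([318.8, 57.9], 0.82, [0.5583, 0.1512, 0.003])]
0.83 6265
drift_mid [([325.9, 211.6], 0.65, [0.523, 0.287, 0.015])]
drift_foot [([326.2, 274.0], 0.81, [0.5355, 0.2265, 0.015])]
driver_a [([349.8, 65.2], 0.7, [0.5184, 0.4145, 0.003]), ([320.7, 382.0], 0.62, [0.5558, 0.0949, 0.003]), ([334.2, 342.1], 0.58, [0.5603, 0.147, 0.003])]
0.85 6153
12.6667
```

View pics/d1.png

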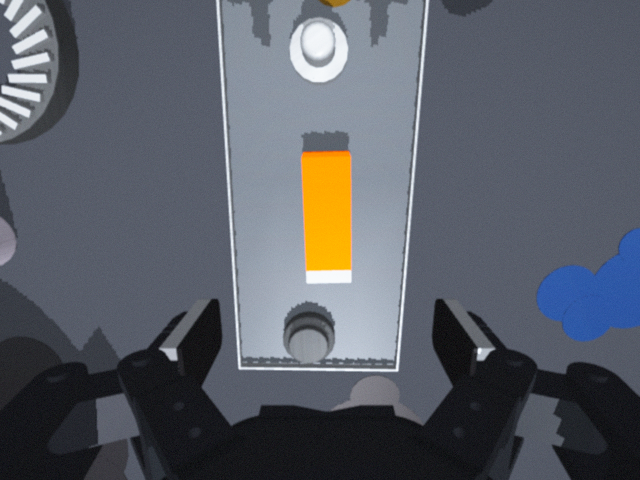

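View pics/d2.png

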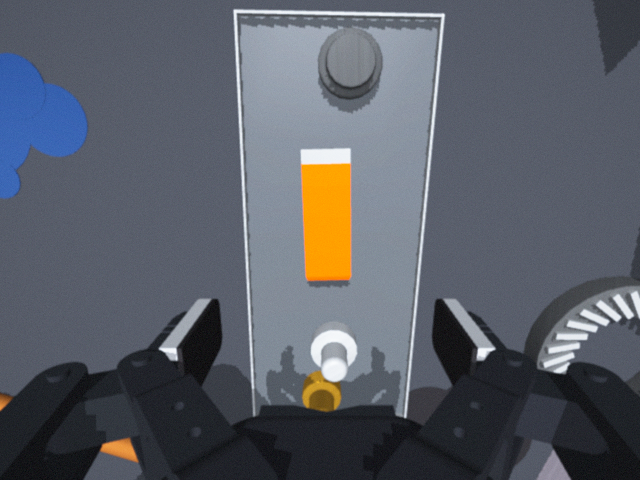

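Run:
```python
from h import *
C=[.524,.284]
for t in("d1","d2"):
    im=cv2.imread(f"pics/{t}.png");d=np.load(t+".npz")
    H=[];S=[]
    for u,v in((-.1,-.1),(.1,-.1),(.1,.1),(-.1,.1)):
        S.append(proj(d["K"],d["T"],[C[0]+u,C[1]+v,.027]));H.append([320+v*3000,320+u*3000])
    M=cv2.getPerspectiveTransform(np.float32(S),np.float32(H))
    w=cv2.warpPerspective(im,M,(640,640));cv2.imwrite(f"pics/{t}r.png",w)
    hsv=cv2.cvtColor(w,cv2.COLOR_BGR2HSV)
    mm=d["m"].astype(np.uint8)
    o=((hsv[...,0]<22)&(hsv[...,0]>5)&(hsv[...,1]>170)&(hsv[...,2]>225)).astype(np.uint8)
    for nm,m in(("orange",o),("net",cv2.warpPerspective(mm,M,(640,640)) if mm.ndim else None)):
        if m is None: continue
        n,l,s,c=cv2.connectedComponentsWithStats(m);k=1+np.argmax(s[1:,4])
        cc=cv2.findContours((l==k).astype(np.uint8),0,1)[0][0]
        r=cv2.minAreaRect(cc);print(t,nm,np.round([C[0]+(r[0][1]-320)/3000,C[1]+(r[0][0]-320)/3000],4),np.round(np.array(r[1])/3,1),round(r[2],2))
a=np.hstack([cv2.resize(cv2.imread(f"pics/{t}r.png"),(400,400)) for t in("d1","d2")]);cv2.imwrite("pics/dr.png",a)
```

```text
d1 orange [0.5257 0.2777] [ 41.9 107.5] 77.31
d1 net [0.5242 0.2846] [ 44.3 122.8] 77.15
d2 orange [0.5257 0.2781] [ 42.1 106.9] 77.35
d2 net [0.5241 0.2841] [ 42.9 120.9] 77.29
```

View pics/dr.png

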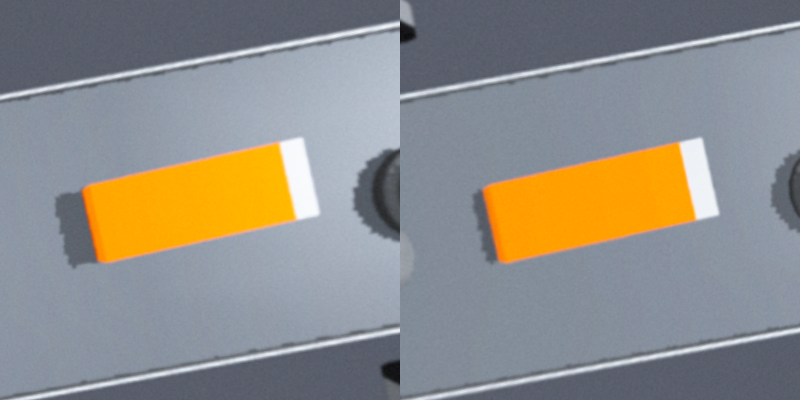

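Drift centre is about (0.524, 0.284) with cap direction 102.7°. The measured size of 42 x 121 mm matches the given 42 x 120 mm. Picking now.

Run:
```python
from h import *
th=1.792;c=np.array([np.cos(th),np.sin(th),0]);mid=np.array([.5243,.2842,.015])
r=pose(th,0,.52,1);a=r.apply([0,0,1]);g=-bot.pinch_z
G=mid+.030*c;G[2]=.011+g*np.cos(.52)
P=G+g*a
bot.move_pose(P-.09*a,r.as_rotvec())
bot.servo_line(P,rate=.08)
print(bot.get_clock(),bot.get_tcp_pos(),P,bot.get_contact_force())
bot.move_gripper(0.0,90)
print(bot.get_clock(),bot.get_opening(),bot.get_contact_force())
bot.servo_line(P+[0,0,.03],rate=.08)
print(bot.get_opening(),bot.get_contact_force())
save("scene","s1.png");save("wrist","wr1.png")
```

```text
14.5 [0.51995987 0.30498259 0.01138561] [0.5197565  0.30440376 0.011     ] [-0.33509972  0.11096216  0.36380909]
15.2667 -0.00019747756760349211 [-0.76888956  0.70484754 -0.54297084]
-0.0002682896318564205 [-9.64106155e-01  9.03103945e-05  4.83015165e-01]
```

View pics/s1.png

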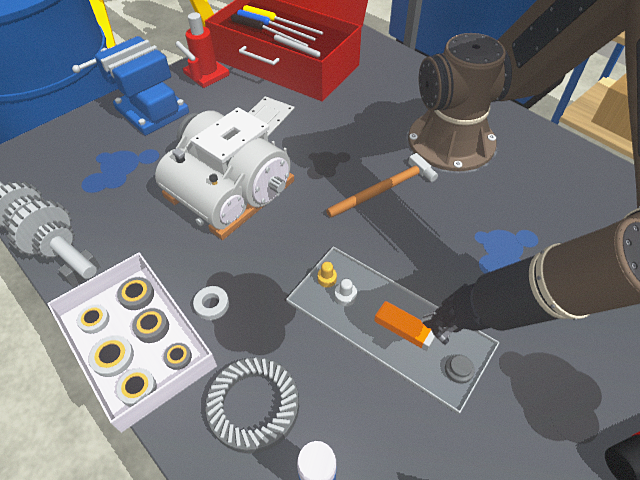

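View pics/wr1.png

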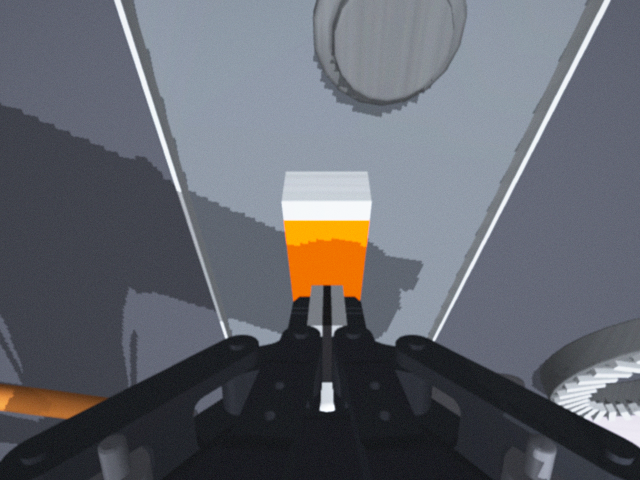

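The grip failed: the fingers shut to 0 and the drift is still in the tray, with its cap visible at wrist (327,195) and the fingers above it. Back off, reopen and remeasure.

```bash
cat >> h.py <<'E'
def drift_rect(t,K,T,z=.027,C=(.524,.284)):
    im=cv2.imread(f"pics/{t}.png");H=[];S=[]
    for u,v in((-.1,-.1),(.1,-.1),(.1,.1),(-.1,.1)):
        S.append(proj(K,T,[C[0]+u,C[1]+v,z]));H.append([320+v*3000,320+u*3000])
    M=cv2.getPerspectiveTransform(np.float32(S),np.float32(H))
    w=cv2.warpPerspective(im,M,(640,640));cv2.imwrite(f"pics/{t}r.png",w)
    hsv=cv2.cvtColor(w,cv2.COLOR_BGR2HSV)
    o=((hsv[...,0]<22)&(hsv[...,0]>5)&(hsv[...,1]>170)&(hsv[...,2]>225)).astype(np.uint8)
    n,l,s,c=cv2.connectedComponentsWithStats(o);k=1+np.argmax(s[1:,4])
    r=cv2.minAreaRect(cv2.findContours((l==k).astype(np.uint8),0,1)[0][0])
    return np.round([C[0]+(r[0][1]-320)/3000,C[1]+(r[0][0]-320)/3000],4),np.round(np.array(r[1])/3,1),round(r[2],2)
E
python3 - <<'E'
from h import *
print(bot.get_tcp_pos())
r=R.from_rotvec(bot.get_tool_rot());a=r.apply([0,0,1])
save("wrist","wr2.png")
bot.servo_line(np.array(bot.get_tcp_pos())-.03*a,rate=.15)
bot.move_gripper(.085)
W=np.array([.524,.284,.027])
bot.move_pose(W+[0,0,.14],pose(1.77,0,0,1).as_rotvec())
K,T=cam("wrist");save("wrist","d3.png");print(drift_rect("d3",K,T),bot.get_clock())
E
```

```text
[0.51957622 0.30420339 0.04086634]
(array([0.5254, 0.2782]), array([ 41.9, 106.8]), 77.33) 17.6833
```

View pics/d3.png

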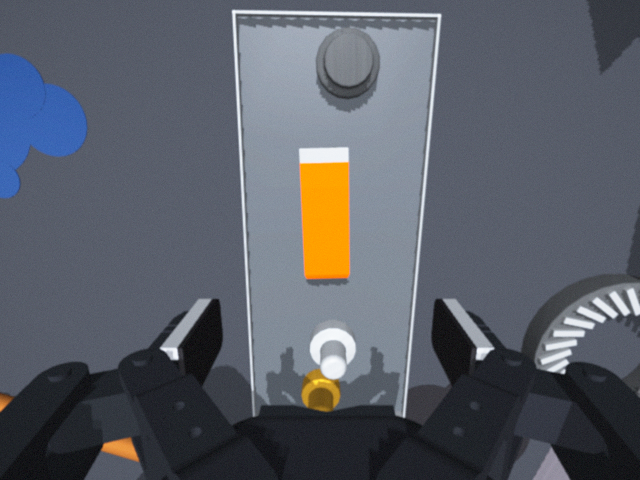

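Run:
```python
from h import *
p=bot.camera_params("wrist");K=np.array(p["intrinsics"]);M=np.array(p["mount"]);print(M.round(3))
for P in([0,0,0],[.011,0,0],[0,0,-.0187],[.011,0,-.0187],[0,.0425,-.013],[.011,.0425,-.013],[0,.0425,-.032],[0.011,.0425,-.035]):
    print(P,proj(K,M,P).round(1))
```

```text
[[ 0.    -0.961 -0.277  0.07 ]
 [ 1.     0.     0.001  0.   ]
 [-0.001 -0.277  0.961 -0.174]
 [ 0.     0.     0.     1.   ]]
[0, 0, 0] [326.2 276.1]
[0.011, 0, 0] [326.2 256.1]
[0, 0, -0.0187] [326.2 291. ]
[0.011, 0, -0.0187] [326.2 269. ]
[0, 0.0425, -0.013] [413.6 286.1]
[0.011, 0.0425, -0.013] [415.2 264.8]
[0, 0.0425, -0.032] [423.9 303.6]
[0.011, 0.0425, -0.035] [427.8 282.9]
```

View pics/wr2.png

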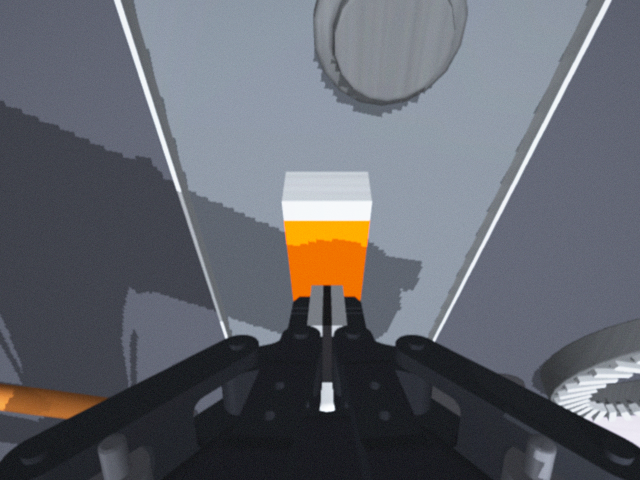

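The wrist picture explains the miss. The shut fingertips show at row 286 where the stated TCP would project to row ~256. The open pad gap (214 px for 85 mm) puts the tips about 30 mm behind the stated TCP. So the real tips sit about 30 mm short, and closing above the drift fits that. I'll redo the pick with that offset and check contact force while descending.

```bash
cat >> h.py <<'E'
D=.030; g=D+.0187   # real grasp point lies g behind the reported TCP
E
python3 - <<'E'
from h import *
th=1.792;c=np.array([np.cos(th),np.sin(th),0]);mid=np.array([.5243,.2842,.015])
r=pose(th,0,.52,1);a=r.apply([0,0,1])
G=mid+.030*c;G[2]=.0115+.0187*np.cos(.52)
P=G+g*a
print(P)
bot.move_pose(P-.06*a,r.as_rotvec())
f0=np.array(bot.get_contact_force())
ok=True
for s in(.03,.015,.008,.004,0):
    bot.servo_line(P-s*a,rate=.06)
    f=np.array(bot.get_contact_force())-f0
    print(s,f.round(1))
    if np.linalg.norm(f)>6: ok=False;break
save("wrist","wr3.png")
if ok:
    bot.move_gripper(0.0,90)
    print(bot.get_clock(),bot.get_opening(),bot.get_contact_force())
    if bot.get_opening()>.03:
        bot.servo_line(P+[0,0,.03],rate=.08)
        print(bot.get_opening(),bot.get_contact_force())
save("scene","s3.png");save("wrist","wr4.png");print(bot.get_clock(),bot.get_tcp_pos())
E
```

```text
[ 0.52302703  0.28986057 -0.01453458]
0.03 [-0.4 -1.2 -0.5]
0.015 [ 0.  -0.2 -0.4]
0.008 [-0.9  0.3 -1. ]
0.004 [-0.4 -0.4 -1. ]
0 [0.2 0.1 0. ]
20.675 0.04005387627985166 [-1.1927849   1.71871402  3.68092637]
0.040214360546475855 [-0.3029365   0.02863226 -2.08401518]
21.3 [0.52278153 0.28952755 0.0152227 ]
```

Run:
```python
import cv2,numpy as np
cv2.imwrite("pics/m1.png",np.hstack([cv2.resize(cv2.imread("pics/"+n),(400,300)) for n in("wr3.png","wr4.png")]))
```

```text
(no output)
```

View pics/m1.png

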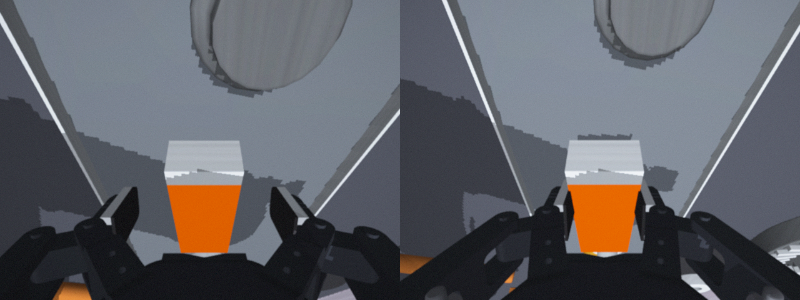

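View pics/s3.png

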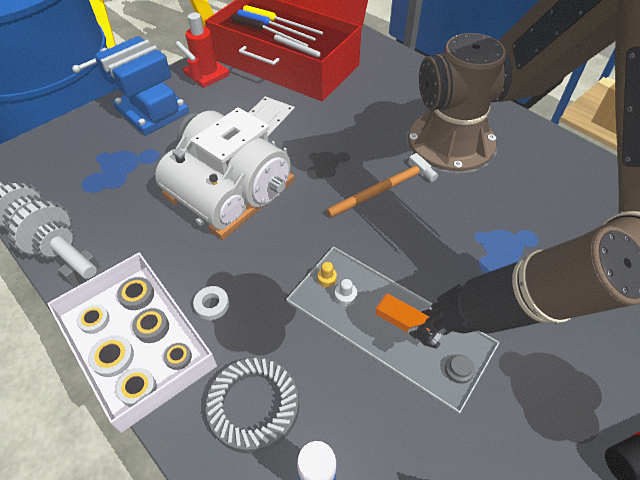

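Gripped: opening 40 mm and a 2.1 N weight reading, equal to the drift's 0.22 kg. Next: lift, bring it upright midway, and check with the cameras.

Run:
```python
from h import *
th=1.792;mid=np.array([.5243,.2842,.015])
r=pose(th,0,.52,1);P=np.array([ 0.52302703,0.28986057,-0.01453458])
mt=r.inv().apply(mid-P);print("mid in tool",mt.round(4))
yw=.115;r2=pose(-np.pi/2+yw,1,.52,1)
V=np.array([.50,-.06,.36]); tcp=V-r2.apply(mt)
bot.servo_line(np.array(bot.get_tcp_pos())+[0,0,.24],rate=.25)
q=bot.inverse_kinematics(tcp,r2.as_rotvec());print(np.round(bot.get_joint_positions(),2),np.round(q,2))
win=np.array([.511,-.2785,.16])
for h in(.08,-.045):
    x=bot.inverse_kinematics(win+[0,0,.06+h]-r2.apply(mt),r2.as_rotvec());print(None if x is None else np.round(x,2))
bot.move_pose(tcp,r2.as_rotvec())
print(bot.get_clock(),bot.get_opening(),bot.get_contact_force())
save("scene","s4.png");save("wrist","wr5.png")
K,T=cam("scene")
print(proj(K,T,V+[0,0,.06]),proj(K,T,V-[0,0,.06]))
for t in("drift_mid","drift_foot"):print(t,[(px(d["point"]).round(1).tolist(),round(d["conf"],2)) for d in bot.tip_of("scene",t)],proj(K,T,V-[0,0,.06*(t=="drift_foot")]))
K,T=cam("wrist")
print(proj(K,T,V+[0,0,.06]),proj(K,T,V-[0,0,.06]))
```

```text
mid in tool [-0.0197  0.     -0.0227]
[ 1.06  0.37 -0.11  0.34 -1.5   2.21] [ 0.78  0.15 -0.62  0.76 -1.61 -0.97]
[ 0.24  0.11 -0.88  1.17 -1.21 -0.95]
[ 0.17  0.28 -1.01  1.37 -1.09 -1.26]
25.0833 0.03959476448456307 [-0.67411303  0.04427009 -2.68596216]
[289.23724517  69.84558089] [292.93174762 125.9961425 ]
drift_mid [([387.6, 325.0], 0.37)] [291.18360426  99.42714355]
drift_foot [([295.0, 127.3], 0.64)] [292.93174762 125.9961425 ]
[327.65525714 250.92191568] [327.39321925 387.0481363 ]
```

View pics/s4.png

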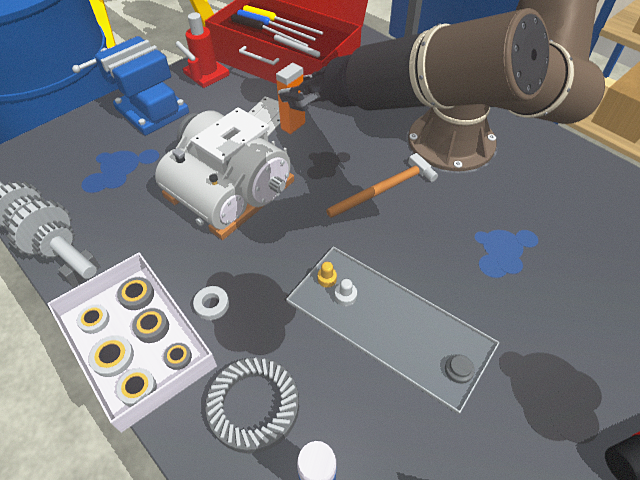

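View pics/wr5.png

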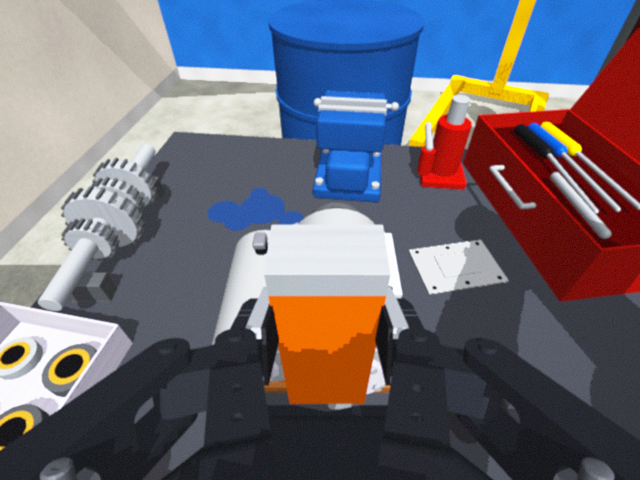

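Upright with the cap on top. The foot is found at scene (295,127) against a predicted (293,126), so the drift has not slipped in the hand. Joint 3 gets close to its limit at full depth, so I'm comparing insertion directions.

Run:
```python
from h import *
mt=np.array([-.0197,0,-.0227]);win=np.array([.511,-.2785,.16])
for nm,ang,dt in(("-y",-np.pi/2+.115,0),("-y pitch+.03",-np.pi/2+.115,.03),("-y pitch-.03",-np.pi/2+.115,-.03),("-y yaw+.03",-np.pi/2+.145,0),("+y",np.pi/2+.115,0)):
  r2=pose(ang,1,.52+dt,1)
  for h in(.08,.01,-.03,-.043,-.046,-.05):
    x=bot.inverse_kinematics(win+[0,0,.06+h]-r2.apply(mt),r2.as_rotvec());print(nm,h,None if x is None else np.round(x,3))
```

```text
-y 0.08 [ 0.244  0.112 -0.876  1.168 -1.209 -0.948]
-y 0.01 [ 0.206  0.2   -0.96   1.267 -1.133 -1.116]
-y -0.03 [ 0.178  0.259 -1.     1.339 -1.097 -1.219]
-y -0.043 [ 0.168  0.279 -1.012  1.364 -1.087 -1.254]
-y -0.046 [ 0.166  0.284 -1.014  1.37  -1.085 -1.262]
-y -0.05 None
-y pitch+.03 0.08 [ 0.24   0.103 -0.861  1.143 -1.193 -0.916]
-y pitch+.03 0.01 [ 0.201  0.187 -0.949  1.245 -1.112 -1.083]
-y pitch+.03 -0.03 [ 0.172  0.244 -0.991  1.32  -1.073 -1.187]
-y pitch+.03 -0.043 [ 0.162  0.264 -1.003  1.347 -1.062 -1.222]
-y pitch+.03 -0.046 [ 0.159  0.269 -1.006  1.353 -1.06  -1.23 ]
-y pitch+.03 -0.05 [ 0.156  0.275 -1.009  1.361 -1.057 -1.241]
-y pitch-.03 0.08 [ 0.248  0.123 -0.89   1.192 -1.226 -0.98 ]
-y pitch-.03 0.01 [ 0.211  0.213 -0.971  1.288 -1.155 -1.148]
-y pitch-.03 -0.03 [ 0.184  0.274 -1.009  1.356 -1.122 -1.251]
-y pitch-.03 -0.043 None
-y pitch-.03 -0.046 None
-y pitch-.03 -0.05 None
-y yaw+.03 0.08 [ 0.234  0.097 -0.897  1.201 -1.187 -0.945]
-y yaw+.03 0.01 [ 0.191  0.186 -0.981  1.31  -1.114 -1.118]
-y yaw+.03 -0.03 None
-y yaw+.03 -0.043 None
-y yaw+.03 -0.046 None
-y yaw+.03 -0.05 None
+y 0.08 [-0.671  0.622  0.539 -0.843 -2.178 -2.602]
+y 0.01 [-0.661  0.674  0.458 -0.788 -2.08  -2.495]
+y -0.03 [-0.657  0.709  0.422 -0.765 -2.026 -2.442]
+y -0.043 [-0.656  0.721  0.411 -0.758 -2.009 -2.425]
+y -0.046 [-0.656  0.724  0.409 -0.756 -2.005 -2.422]
+y -0.05 [-0.655  0.728  0.406 -0.754 -2.    -2.417]
```

The +y direction has ample joint margin, so I'll swing the hand around through an upright waypoint to the far side.

Run:
```python
from h import *
mt=np.array([-.0197,0,-.0227]);win=np.array([.511,-.2785,.16])
r3=pose(np.pi+.1,1,.52,1)
t3=np.array([.5,-.06,.40])-r3.apply(mt);print(np.round(bot.inverse_kinematics(t3,r3.as_rotvec()),2))
bot.move_pose(t3,r3.as_rotvec())
print(bot.get_clock(),bot.get_contact_force())
r2=pose(np.pi/2+.115,1,.52,1)
print(np.round(bot.inverse_kinematics(win+[0,0,.06+.12]-r2.apply(mt),r2.as_rotvec()),2))
bot.move_pose(win+[0,0,.06+.12]-r2.apply(mt),r2.as_rotvec())
bot.servo_line(win+[0,0,.06+.03]-r2.apply(mt),rate=.15)
bot.wait(.3)
print(bot.get_clock(),bot.get_opening(),bot.get_contact_force())
tc=np.array(bot.get_tcp_pos());rr=R.from_rotvec(bot.get_tool_rot());m=tc+rr.apply(mt);print("mid-est err",(m-win-[0,0,.09]).round(4))
for n in("scene","top","wrist"):
    K,T=cam(n);save(n,n+"5.png")
    print(n,"pred foot",proj(K,T,m-[0,0,.06]).round(1),"cap",proj(K,T,m+[0,0,.06]).round(1),"win",proj(K,T,win).round(1))
    for t in("drift_mid","drift_foot"):print(t,[(px(d["point"]).round(1).tolist(),round(d["conf"],2)) for d in bot.tip_of(n,t)])
print(bot.get_clock())
```

```text
[ 0.2   0.6   0.47 -0.14 -2.48 -1.73]
26.3417 [ 0.31412522  0.38095667 -1.4419904 ]
[-0.68  0.6   0.59 -0.88 -2.24 -2.67]
28.4583 0.03969264934419731 [-0.63138249 -0.9428152  -2.14910735]
mid-est err [ 0.     -0.0003  0.0008]
scene pred foot [227.3 120.9] cap [218.2  74.2] win [229.5 131.7]
drift_mid [([223.7, 97.0], 0.68)]
drift_foot [([225.8, 118.4], 0.62)]
top pred foot [496.6 247.5] cap [519.6 245.2] win [491.4 248. ]
drift_mid [([506.6, 243.1], 0.68)]
drift_foot [([494.5, 243.0], 0.84), ([484.0, 248.7], 0.5)]
wrist pred foot [326.3 384.6] cap [326.3 247. ] win [326.3 403.2]
drift_mid [([326.4, 331.9], 0.96)]
drift_foot [([326.7, 384.9], 0.91)]
28.9083
```

View pics/scene5.png

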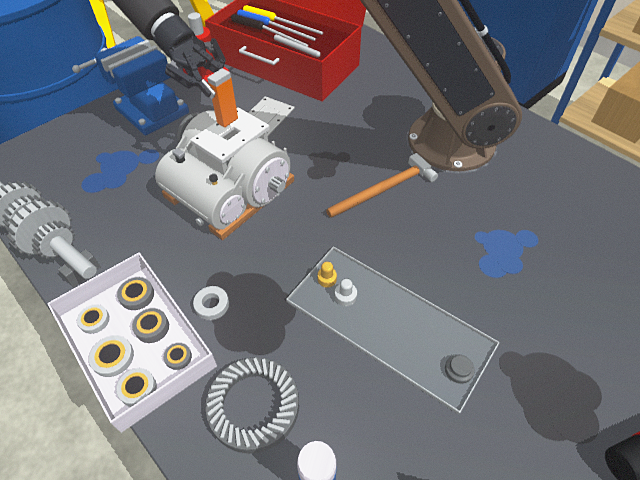

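View pics/wrist5.png

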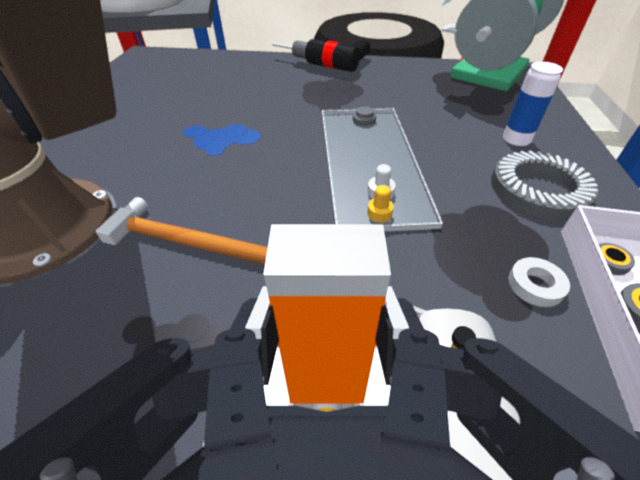

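View pics/top5.png

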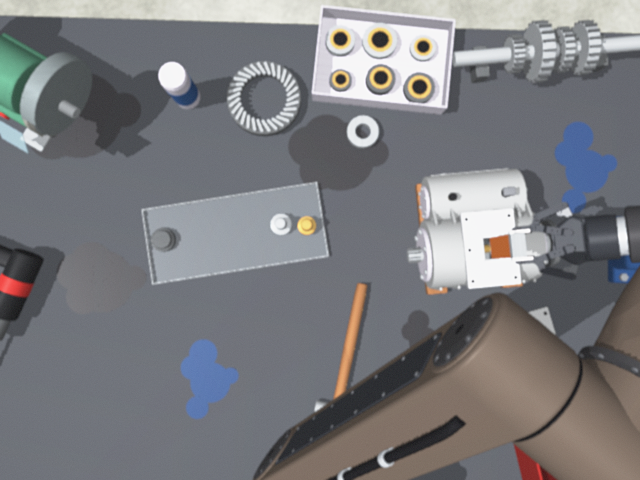

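All views agree: the foot is above the window and the wrist view has it at (326.7,384.9) against a predicted (326.3,384.6). Lowering with force checks.

```bash
cat > ins.py <<'E'
from h import *
mt=np.array([-.0197,0,-.0227]);win=np.array([.511,-.2785,.16]);r2=pose(np.pi/2+.115,1,.52,1)
E
python3 - <<'E'
from ins import *
bot.wait(.2);f0=np.array(bot.get_contact_force());m0=np.array(bot.get_moment());print("f0",f0.round(1))
for h in(.006,.002,-.001,-.004,-.008,-.012,-.016,-.020,-.025,-.029):
    bot.servo_line(win+[0,0,.06+h]-r2.apply(mt),rate=.05);bot.wait(.08)
    f=np.array(bot.get_contact_force())-f0
    m=np.array(bot.get_tcp_pos())+R.from_rotvec(bot.get_tool_rot()).apply(mt)-win-[0,0,.06]
    print(h,f.round(1),(np.array(bot.get_moment())-m0).round(2),(m*1000).round(1))
    if np.linalg.norm(f)>14:print("stop");break
save("scene","s6.png");save("wrist","wr6.png");print(bot.get_clock())
E
```

```text
f0 [ 0.6 -0.3 -3. ]
0.006 [-0.4  1.2  0.6] [0.08 0.   0.04] [ 0.1 -0.1  6.2]
0.002 [-0.8  0.7  0.7] [ 0.03 -0.03  0.06] [-0.  0.  2.]
-0.001 [-0.7 -0.6  2.1] [ 0.02 -0.04  0.11] [-0.  -0.  -1.1]
-0.004 [-0.6  0.3  1. ] [ 0.05 -0.03  0.08] [-0.  -0.  -4.1]
-0.008 [-1.3  0.5  0.6] [-0.03 -0.07  0.08] [-0.   0.  -8.1]
-0.012 [-1.1  0.5  1.3] [ 0.03 -0.02  0.06] [ -0.    0.  -12.1]
-0.016 [-0.6 -0.5  0.8] [ 0.02 -0.03  0.07] [ -0.    0.  -16.1]
-0.02 [-0.4 -0.3  2. ] [ 0.07 -0.05  0.01] [ -0.    0.  -20.1]
-0.025 [-0.1 -0.7  1.3] [ 0.04 -0.09  0.1 ] [ -0.    0.  -25.1]
-0.029 [-0.1  0.6  1.4] [ 0.04 -0.06  0.01] [ -0.   -0.  -29.1]
32.925
```

View pics/wr6.png

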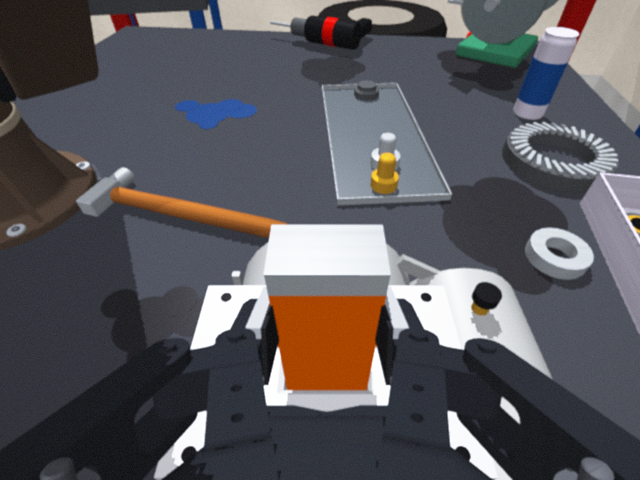

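The foot is in the window with no contact force. Firm up the grip and press the pawl to its stop.

Run:
```python
from ins import *
f0=np.array([0.3,0,-2.2])
bot.move_gripper(0.0,115);print(bot.get_opening())
for h in(-.032,-.035,-.038,-.040,-.042,-.043,-.044,-.045,-.046,-.047,-.048):
    bot.servo_line(win+[0,0,.06+h]-r2.apply(mt),rate=.03);bot.wait(.15)
    f=np.mean([np.array(bot.get_contact_force()) for _ in range(3)],0)-f0
    m=np.array(bot.get_tcp_pos())+R.from_rotvec(bot.get_tool_rot()).apply(mt)-win-[0,0,.06]
    print(h,f.round(1),(m*1000).round(1))
    if f[2]>17:print("stop");break
save("scene","s7.png");save("wrist","wr7.png");print(bot.get_clock(),bot.get_opening())
```

```text
0.039310485126448115
-0.032 [0.4 0.2 0.5] [  0.    0.  -32.1]
-0.035 [1.2 0.8 7.7] [  0.2   0.1 -34.1]
-0.038 [1.  0.5 8. ] [  0.4   0.1 -37. ]
-0.04 [0.5 0.1 9.5] [  0.4   0.2 -38.7]
-0.042 [1.8 0.6 9.8] [  0.3   0.2 -40.5]
-0.043 [ 1.3  0.1 11.7] [  0.3   0.1 -41.4]
-0.044 [ 1.1 -0.8 12.7] [  0.4   0.1 -42.2]
-0.045 [ 1.7 -1.5 12.2] [  0.3   0.1 -43.2]
-0.046 [ 1.7 -0.5 15.3] [  0.3   0.1 -43.6]
-0.047 [ 1.6 -0.4 19.6] [  0.3   0.2 -43.6]
stop
37.2417 0.03884925700880068
```

View pics/wr7.png

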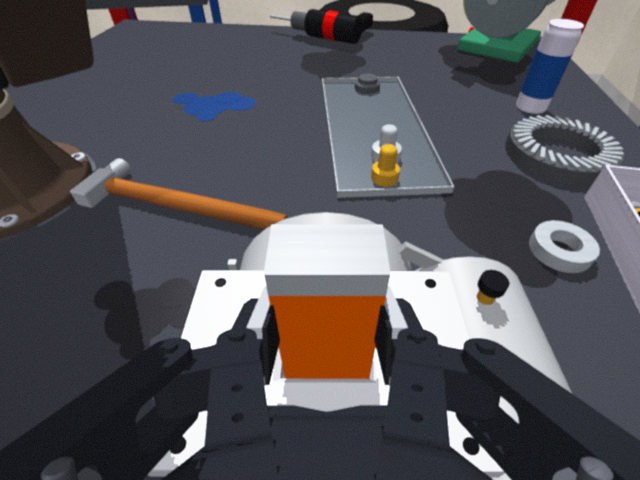

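View pics/s7.png

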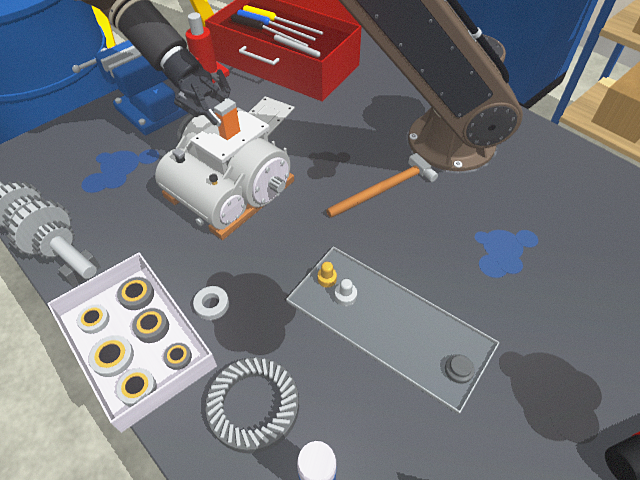

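Force started at about 7 N, rose to about 12 N, then climbed steeply at 43.6 mm depth, so the pawl is at its stop. The drivers have not moved. Last stability check, then hand in.

Run:
```python
from ins import *
for _ in range(2):
    bot.wait(.5);print(np.round(bot.get_contact_force(),1),np.round(bot.get_tcp_pos(),4),bot.get_opening(),np.abs(bot.get_qd()).max().round(4))
bot.job_done();print(bot.get_clock())
```

```text
[ 1.3 -1.  17.6] [ 0.5078 -0.249   0.1821] 0.03940083404265427 0.0011
[ 2.1 -0.9 16.7] [ 0.5078 -0.249   0.1821] 0.03939076981438882 0.0011
the job is handed in; nothing more can be done
the job is handed in; nothing more can be done
```

The drift is upright in the gearbox window, pressing the pawl down to its stop. It is still gripped, and the job is handed in at about 38 s of the 58 s allowed. The interface gives no verdict, so success is inferred from my own checks.

**What I did:** I gripped the drift near its capped end with the tool leaning 30° towards the cap. I turned it upright and swung the hand to the far side of the gearbox, because joint 3 came too near its limit on the near side. Then I lowered the foot through the window without noticeable contact force and pressed the pawl.

**Last checks:**
- **Pawl:** the push began at about 7 N, rose to about 12 N, then climbed steeply at an estimated foot depth of 43.6 mm, which matches the stop at 43 mm. I held it with about 19 N. The pawl angle itself could not be read.
- **Position:** the foot centre is within about 0.5 mm of the measured window centre, and the arm was still (joint speeds about 0.001 rad/s). This comes from the tool pose and the grasp geometry.
- **Grip:** the last grip command was 115 N, with the fingers holding at 39.4 mm.
- **Drivers:** all three stand where they were in the last scene picture.

**What failed or disagreed:**
- **First grasp:** it closed on nothing. The wrist picture showed the real fingertips about 30 mm behind the stated TCP. With that offset the second try held, and the drift had not moved in between.
- **Finger opening:** it reads 39 to 40 mm on the 42 mm wide drift. I did not look further into this.

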